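Line up a rotor disc against its alignment bar

TASK

Turn the rotor disc on its sloping setting stand until its one flat edge faces the spring-loaded orange bar and the bar has sprung fully home, flush along the flat; then let go of it. Leave the meter, the screwdriver and the jar where they are.

Things in the scene. Friction and masses are not known exactly. Their poses are not given: they have to be found in the camera images.
- disc_axis (a point): Centre of the upper face of the aluminium rotor disc on its spindle. Disc 110 mm across, 12 mm thick, turning endlessly either way; one flat, 63 mm long, is cut on its edge 45 mm from the centre. Axes: z out of the face, square to the deck that slopes 35 degrees; x up the slope, from the centre to the alignment bar; y level. These axes do not turn with the disc: its angle is not given, see or feel it.
- deck: Sloping deck under the disc, 185 x 150 mm, same axes; origin on the spindle, 13 mm below the disc's upper face. On the disc stand three red round finger studs, 12 mm across, 14 mm tall, 40 mm from the centre, 120 degrees apart, one directly opposite the flat; in the centre a nut, 22 mm across, 6 mm tall. Pushed by a stud the disc drags with 5 to 10 N; it stays where it is left.
- lamp_mid (a point): Centre of the fixed white ring lamp above the high side of the stand, on a post behind it: a level ring 128 mm across outside, 92 mm inside, 18 mm thick. It is in the way of a tool held upright over the disc; one held about square to the deck passes below it.
- bar_face (a point): Middle of the upper edge of the face with which the orange alignment bar bears on the disc; same axes as disc_axis. Bar 86 mm long (y), 16 mm wide, its top 2 mm below the disc's upper face. Springs press it on to the disc along -x, with 8 N on the rim and 6 N when home.
- bar (a joint): How far the orange bar stands back from home, in m: 0 when flush on the flat, 0.010 when it rides on the round rim. It begins to drop with the flat about 35 degrees from facing it; from there the disc turns more and more easily and snaps true by itself over the last few degrees. Turning it on past that takes over 10 N at a stud and lifts the bar again.
- meter_mid (a point): Centre of a loose red hand-held vibration meter lying beside the stand, 110 x 55 x 28 mm. Not to be moved.
- driver_grip (a point): Middle of the handle of a loose screwdriver, 180 mm long, lying on the table beside the stand. Not to be moved.
- jar_mid (a point): Centre of a loose closed glass jar with a blue lid, 56 mm across, 60 mm tall, standing beside the stand. Not to be moved.

How it is judged (in metres and radians):
At the end, for the whole second after the job is handed in: The orange bar is home on the disc's flat: less than 1.5 mm from fully home and at rest. The meter, screwdriver and jar have not been moved more than 15 mm (value of joint bar below 0.0015 m and velocity of joint bar between -0.01 and 0.01 m/s); the robot touches nothing.
It fails at once if the meter is moved more than 15 mm (distance of meter_mid from where it was at the start of the episode above 0.015 m).
It fails at once if the screwdriver is moved more than 15 mm (distance of driver_grip from where it was at the start of the episode above 0.015 m).
It fails at once if the jar is moved more than 15 mm (distance of jar_mid from where it was at the start of the episode above 0.015 m).
It also fails if it takes over 72 s, if anything falls off the work surface, if the arm or the gripper's body presses on something with over 40 N, if the wrist force passes 120 N, or if a joint passes its speed limit or range.

ROBOT

A 6-joint arm with a two-finger parallel gripper is mounted at the origin on the work surface. World frame = base frame: x ahead of the robot, y to its left, z up, the work surface at z = 0. Lengths are in mm, angles in rad, forces in N, time in s.
With the tool pointing down it reaches from about 325 to 900 mm from the base axis. Payload 3.5 kg.
Tool frame: the origin (TCP) lies on the mounting face of the last link; the fingertips stand 173 mm ahead of it and the grasp point (between the pads) lies 155 mm ahead of it; z points along the fingers, y is the line along which they close (so a half turn about z gives the same grasp; the last joint's range is limited). The gripper opens to 85 mm and grips with 20 to 120 N. Pads are 22 mm wide; open, the fingers measure 114 mm over their backs; the gripper's body (76 mm by 85 mm) begins 54 mm behind the grasp point. The pads swing forward as they close: fully open they stand 13 mm farther back than shut.
Start: joints at [1.184, 0.276, -0.026, 1.268, 0, 1.467], TCP at [175.01, 599.995, 404.713] pointing down, gripper open.
Joint ranges: [-3.12, 3.12], [-0.85, 1.88], [-1.08, 1.24], [-1.95, 2.15], [-1.57, 1.53], [-3.14, 3.14]. Speed limits (rad/s): [2.57, 2.57, 3.14, 3.14, 3.14, 3.14].

INTERFACE

Orientations are given as a unit quaternion [w, x, y, z].
In Python, from station import r gives the robot as it stands.
- The arm moves only by the tool apply_moves, never from a script. Its argument "rows" is a list that holds one entry, the list of rows, each a list of 7 numbers: the shift along the tool's x, y, z in m, then the turn, a rotation vector about the tool's x, y, z in degrees, then the gripper's target within -1 to 1 (fully open at 1, half-way at 0, shut at -1). In form: [[[dx, dy, dz, rx, ry, rz, gripper], ...]]. A call has 1 to 20 rows; each row is the pose to reach, as a shift and turn from the pose commanded when the call began, along the tool's axes at that moment; what a row does not reach only later rows make up. A row lasts 1/8 s, in which the tool goes at most 62.5 mm and 10.7 degrees, less where a joint would pass 70% of its speed; a pose out of reach is approached as far as the arm can. A call with a gripper value outside its range is refused whole. The fingers move at their own pace and stop on an object; "force" is the grip in N (left out, the last holds). Time passes only in rows, so rows that repeat a pose let the fingers close. It gives the time, the measured TCP pose, the force, the opening and the grip force at its end, in the units of the state.
- r.read_state(): the state, without advancing time (a new reading comes with each control period).
- r.camera(name): name is "scene" or "top"; returns the picture (384x512x3 uint8, red, green, blue); there is no depth.
- r.camera_model(name): a dict with "fx", "fy", "cx", "cy" (pixels), "dist" ([k1, k2, p1, p2, k3] as OpenCV has them; the pictures are not rectified), "rvec" (rotation vector, rad) and "tvec" (3), from world to camera coordinates, as OpenCV has them. Camera axes: x right, y down, z forward; pixel columns grow to the right and rows downward; lengths in mm; the calibration is good to about 2 mm. A picture is of the moment at which its call begins. camera_model takes no time and is no camera call.
- r.sign_off(): hands the job in; it is judged then, once.
The state is a dict: "t": time; "joint_positions": joint angles; "joint_vel": joint speeds; "joint_efforts": joint torques, N m; "tcp_pos": TCP position; "tool_rot": TCP orientation; "force": force on the tool from outside, world axes, zero at the start; "ft_torque": the same for the moment, N m; "width": finger opening in mm; "finger_force": force on a finger pad.
Only numpy, scipy, OpenCV 4.12 (cv2) and the standard library are available. Lean on these libraries where they do the work, as an engineer would, in place of code of your own. Each camera call takes 0.05 s, during which the arm holds its last target. There are 200 camera calls.

## Working session

There is one attempt and no reset: what is moved stays moved. The work goes in short steps, Python scripts to look and compute and a tool call to move; the robot and the scene stay as the last step left them, time stands still between calls to the robot, and variables do not carry over. Pictures are saved under pics/ and viewed, at most 10 in all, crops included, and the job is handed in when it is done.

Besides the shell and the picture viewer there is one more tool, called after ">>>" as name([rows], argument=value, ...), one row to a line, values as JSON. apply_moves: Moves the arm, as the interface text tells. Its arguments: {"type":"object","properties":{"rows":{"type":"array","items":{"type":"array","items":{"type":"array","items":{"type":"number"}}}},"force":{"type":"number"}},"required":["rows"]}

```bash
mkdir -p pics; ls
python3 - <<'E'
from station import r
import cv2
for n in("scene","top"):
    cv2.imwrite(f"pics/{n}0.png",cv2.cvtColor(r.camera(n),cv2.COLOR_RGB2BGR)); print(r.camera_model(n))
print(r.read_state())
E
```

```text
pics
{'fx': 363.82636069487967, 'fy': 363.82636069487967, 'cx': 257.3711396222005, 'cy': 197.55386477327676, 'dist': array([-0.10197831,  0.        ,  0.        ,  0.        ,  0.        ]), 'rvec': array([ 1.97675558,  1.00271494, -0.51271229]), 'tvec': array([-255.63504389, -157.79649795, 1335.32858364])}
{'fx': 459.88502392795823, 'fy': 459.88502392795823, 'cx': 243.87459359706355, 'cy': 190.17567208762247, 'dist': array([-0.05837435,  0.        ,  0.        ,  0.        ,  0.        ]), 'rvec': array([ 2.14905623, -2.18564125,  0.14784131]), 'tvec': array([-104.2446452 ,  637.03282001, 1274.41750858])}
{'t': 0.1, 'joint_positions': array([ 1.18363598e+00,  2.77079820e-01, -2.77630460e-02,  1.26802242e+00,
        2.38412860e-06,  1.46735413e+00]), 'joint_vel': array([-1.43322559e-04, -2.00440313e-03,  3.66830674e-03, -3.91883645e-04,
        4.45814252e-05,  2.09506486e-03]), 'joint_efforts': array([-7.91323419e-04, -4.46707249e+01,  2.96128553e+01,  8.47407180e-03,
       -1.54326717e-04, -1.12123026e-06]), 'tcp_pos': array([174.84978938, 599.6617017 , 403.64785951]), 'tool_rot': array([-2.52378020e-04,  1.41383682e-01,  9.89954334e-01, -1.00322106e-03]), 'force': array([ 0.4168318 ,  0.70446287, -0.22984979]), 'ft_torque': array([0.01377727, 0.00362427, 0.03615906]), 'finger_force': 0.0, 'width': 85.54498273264157}
```

View pics/scene0.png

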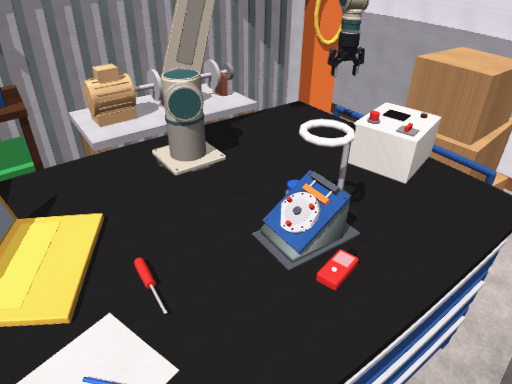

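View pics/top0.png

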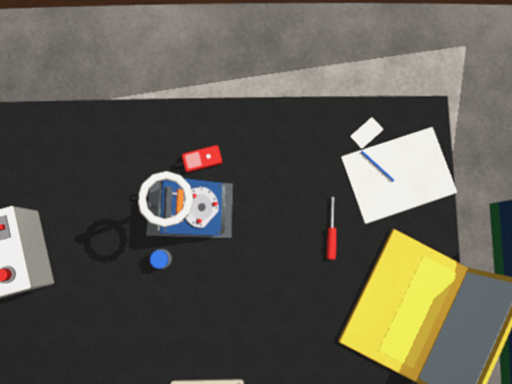

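The scene view shows the disc near (298,212), with the orange bar at (316,194) and the lamp ring at (327,132). In the top view the disc is near (202,207), the lamp at (165,199), the meter at (202,158) and the jar at (160,259). I need zoomed crops to see the studs and the flat.

```bash
cat > h.py <<'E'
import numpy as np, cv2
from station import r
def cam(n):
    m=r.camera_model(n); K=np.array([[m['fx'],0,m['cx']],[0,m['fy'],m['cy']],[0,0,1]])
    R=cv2.Rodrigues(m['rvec'])[0]; return K,m['dist'],R,m['tvec']
def ray(n,uv):
    K,d,R,t=cam(n); p=cv2.undistortPoints(np.array([[uv]],float),K,d)[0,0]
    v=R.T@np.array([p[0],p[1],1]); return -R.T@t, v/np.linalg.norm(v)
def onplane(n,uv,p0,nrm):
    o,v=ray(n,uv); return o+v*(np.dot(np.subtract(p0,o),nrm)/np.dot(v,nrm))
def tri(a,b):
    o1,v1=ray('scene',a); o2,v2=ray('top',b)
    s=np.linalg.lstsq(np.c_[v1,-v2],o2-o1,rcond=None)[0]
    p,q=o1+s[0]*v1,o2+s[1]*v2; return (p+q)/2,np.linalg.norm(p-q)
def proj(n,P):
    K,d,R,t=cam(n); return cv2.projectPoints(np.array(P,float).reshape(-1,1,3),cv2.Rodrigues(R)[0],t,K,d)[0][:,0]
E
python3 - <<'E'
import cv2,numpy as np
from h import *
S=cv2.imread('pics/scene0.png');T=cv2.imread('pics/top0.png')
a=cv2.resize(S[165:265,245:365],None,fx=5,fy=5,interpolation=cv2.INTER_CUBIC)
b=cv2.resize(T[145:275,130:240],None,fx=5,fy=5,interpolation=cv2.INTER_CUBIC)[:600]
cv2.imwrite('pics/a.png',a);cv2.imwrite('pics/b.png',b[:600])
for n,I,x0,y0,x1,y1 in(('scene',S,245,165,365,265),('top',T,130,145,240,275)):
    h=cv2.cvtColor(I,cv2.COLOR_BGR2HSV);
    for nm,lo,hi in(('red',(0,140,90),(5,255,255)),('red2',(172,140,90),(180,255,255)),('or',(9,150,120),(20,255,255)),('wh',(0,0,130),(180,40,255)),('blue',(105,120,40),(120,255,255))):
        m=cv2.inRange(h,lo,hi);z=np.zeros_like(m);z[y0:y1,x0:x1]=m[y0:y1,x0:x1]
        k,_,st,c=cv2.connectedComponentsWithStats(z)
        print(n,nm,[(c[i].round(1).tolist(),st[i].tolist()) for i in range(1,k) if st[i,4]>4])
E
```

```text
scene red [([288.8, 199.1], [287, 197, 5, 5, 19]), ([311.3, 206.2], [309, 204, 5, 6, 22]), ([288.0, 222.9], [286, 221, 5, 5, 20]), ([341.0, 258.7], [325, 249, 34, 16, 154])]
scene red2 []
scene or [([315.6, 193.7], [302, 184, 27, 21, 178])]
scene wh [([342.5, 165.7], [341, 165, 5, 3, 11]), ([360.8, 166.0], [355, 165, 10, 4, 24]), ([340.4, 182.9], [338, 178, 6, 11, 42]), ([312.7, 182.6], [310, 180, 6, 7, 14]), ([286.4, 191.8], [286, 191, 2, 3, 5]), ([328.5, 193.7], [326, 191, 6, 6, 18]), ([299.5, 212.2], [281, 192, 39, 41, 1116]), ([285.7, 247.3], [274, 234, 27, 26, 237]), ([311.3, 246.5], [307, 240, 10, 12, 23])]
scene blue [([304.9, 214.4], [262, 170, 89, 84, 1810]), ([320.7, 188.5], [312, 182, 18, 14, 112])]
top red [([204.7, 157.5], [182, 145, 41, 27, 548]), ([194.0, 195.3], [193, 194, 3, 3, 7]), ([214.6, 203.3], [213, 202, 4, 3, 9]), ([198.5, 220.8], [197, 220, 4, 3, 10])]
top red2 []
top or [([179.4, 200.1], [176, 190, 7, 23, 115])]
top wh [([208.0, 156.0], [207, 155, 3, 3, 9]), ([179.5, 201.9], [138, 171, 80, 59, 2034]), ([223.6, 195.4], [222, 186, 4, 21, 49]), ([173.9, 193.2], [172, 192, 5, 3, 13])]
top blue [([199.9, 213.4], [160, 178, 62, 57, 938]), ([166.7, 191.8], [161, 180, 19, 37, 178]), ([173.1, 204.2], [172, 196, 4, 19, 59]), ([158.0, 259.1], [149, 250, 19, 20, 298])]
```

View pics/a.png

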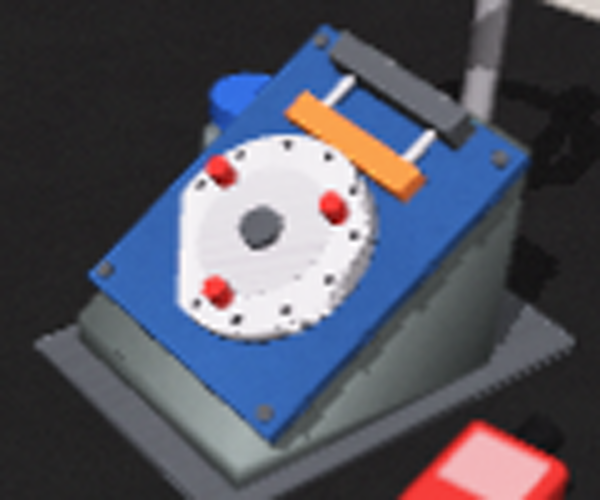

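View pics/b.png

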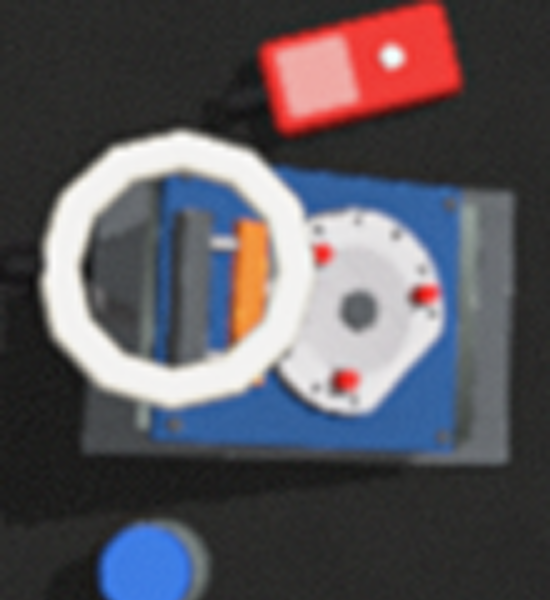

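Crop a (5×, offset 245,165) shows the flat on the left of the disc, between (281,203) and (281,225). The stud opposite it is at (311,206), and the bar is riding on the rim. In the top view the flat is at the lower right, with its opposite stud at (194,195).

```bash
cat >> h.py <<'E'
def frame(c,s):  # s: slope-up horizontal dir
    u=np.array([s[0],s[1],0]);u/=np.linalg.norm(u);a=np.radians(35)
    x=u*np.cos(a)+np.array([0,0,np.sin(a)]); z=-u*np.sin(a)+np.array([0,0,np.cos(a)])
    return np.c_[x,np.cross(z,x),z]
E
python3 - <<'E'
from h import *
np.set_printoptions(precision=1,suppress=True)
st=[tri(a,b) for a,b in[((288.8,199.1),(198.5,220.8)),((311.3,206.2),(194,195.3)),((288,222.9),(214.6,203.3))]]
P=np.array([s[0] for s in st]); print(P,[round(s[1],1) for s in st])
c=P.mean(0); print('studcentre',c,[np.linalg.norm(P[i]-P[i-1]) for i in range(3)])
n=np.cross(P[1]-P[0],P[2]-P[0]);n/=np.linalg.norm(n);n*=np.sign(n[2]);print('n',n,np.degrees(np.arccos(n[2])))
nut=tri((245+260/5,165+228/5),(130+359/5,145+311/5));print('nut',nut)
# deck corner screws: scene 322,40 /500,158 /105,270/263,412 ; top 175,425 / ? /443,437/ 450,203
g=lambda a,b:tri((245+a[0]/5,165+a[1]/5),(130+b[0]/5,145+b[1]/5))
s1=g((322,40),(175,425));s2=g((105,270),(443,437));s3=g((263,412),(450,203))
print(s1,s2,s3); d=s1[0]-s2[0]; print('slope',d,np.degrees(np.arctan2(d[2],np.hypot(d[0],d[1]))),'s23',s3[0]-s2[0])
up=s1[0]-s2[0]
lev=s2[0]-s3[0]; print('az',np.degrees(np.arctan2(up[1],up[0])),np.degrees(np.arctan2(lev[1],lev[0])))
print('bar',tri((315.6,193.7),(179.4,200.5)))
# lamp centre in top & scene
print('lamp',tri((327,132),(165.5,199)),'meter',tri((337.5,268),(202,158)))
print('jar lid',onplane('top',(159.5,259.5),[0,0,60],[0,0,1]))
E
```

```text
[[546.5   9.8 104.1]
 [614.7  20.8 117.1]
 [595.4 -32.7  78.4]] [np.float64(0.4), np.float64(1.6), np.float64(0.4)]
studcentre [585.5  -0.7  99.9] [np.float64(69.78194572432459), np.float64(70.28886401706332), np.float64(68.84967812730603)]
n [-0.1 -0.6  0.8] 34.96308894295416
nut (array([584.8,   2.6,  93.9]), np.float64(3.225726312475342))
(array([523.3,  95.9, 140.3]), np.float64(4.5469858920704525)) (array([517.1, -40.4,  44.5]), np.float64(3.2930834560951254)) (array([649.1, -46.7,  45.3]), np.float64(1.4492876290098542))
slope [  6.3 136.3  95.8] 35.06585984142543 s23 [132.   -6.3   0.8]
az 87.37133524462851 177.26752962973396
bar (array([597.3,  55.4, 130.8]), np.float64(5.987145547727287))
lamp (array([588.8,  71.4, 288.1]), np.float64(3.140112859070138)) meter (array([735.1,   5.8,  15.3]), np.float64(0.5536331436983427))
jar lid [443.6 121.8  60. ]
```

```bash
cat >> h.py <<'E'
from scipy.spatial.transform import Rotation as Ro
az=np.radians(87.3); D=frame(0,[np.cos(az),np.sin(az)]); C=np.array([585.4,5.,91.5])
def pose(phi,h,rad=40,tip=173,tang=0):
    """TCP for tool axis over stud at phi(deg), tips h above face; y along +et"""
    p=np.radians(phi); er=D[:,0]*np.cos(p)+D[:,1]*np.sin(p); et=-D[:,0]*np.sin(p)+D[:,1]*np.cos(p)
    z=-D[:,2]; R=np.c_[np.cross(et,z),et,z]
    return C+rad*er+tang*et+(h+tip)*D[:,2], R
def rel(frm,to):
    (p,R),(q,Q)=frm,to
    return np.round(R.T@(q-p)/1000,4), np.round(Ro.from_matrix(R.T@Q).as_rotvec(degrees=True),2)
def cur():
    s=r.read_state(); q=s['tool_rot']; return s['tcp_pos'],Ro.from_quat(np.r_[q[1:],q[0]]).as_matrix()
E
python3 - <<'E'
from h import *
np.set_printoptions(precision=3,suppress=True)
P=np.array([[546.5,9.8,104.1],[614.7,20.8,117.1],[595.4,-32.7,78.4]])
L=(P-C)@D; print(L,np.degrees(np.arctan2(L[:,1],L[:,0])),np.hypot(L[:,0],L[:,1]))
print('bar',D.T@(np.array([597.3,55.4,130.8])-C))
c=cur(); print(c)
for ph in(-47,-115,-180):print(ph,pose(ph,5))
T=pose(-47,80); print(T[0])
for p in([420,300,480],[400,-130,450]): print(rel(c,(np.array(p,float),T[1])))
E
```

```text
[[  9.654  39.083   8.622]
 [ 28.742 -28.523  11.126]
 [-37.976 -11.765  10.599]] [  76.126  -44.781 -162.787] [40.258 40.493 39.756]
bar [64.24  -9.513  2.995]
(array([174.85 , 599.662, 403.648]), array([[-0.96 ,  0.28 , -0.001],
       [ 0.28 ,  0.96 , -0.002],
       [ 0.   , -0.002, -1.   ]]))
-47 (array([610.865, -76.04 , 252.956]), array([[-0.757, -0.653,  0.027],
       [-0.524,  0.631,  0.573],
       [-0.391,  0.419, -0.819]]))
-115 (array([ 616.15 , -112.523,  227.613]), array([[-0.889,  0.457,  0.027],
       [ 0.388,  0.722,  0.573],
       [ 0.242,  0.52 , -0.819]]))
-180 (array([ 579.047, -129.713,  214.366]), array([[ 0.039,  0.999,  0.027],
       [ 0.818, -0.047,  0.573],
       [ 0.574,  0.   , -0.819]]))
[ 608.838 -119.01   314.393]
(array([-0.319, -0.219, -0.076]), array([-35.33,  -9.32, -54.73]))
(array([-0.42 , -0.638, -0.045]), array([-35.33,  -9.32, -54.73]))
```

>>> apply_moves([
  [[-0.06,-0.04,-0.07,-6,-1.5,-9,1],[-0.12,-0.08,-0.076,-12,-3,-18,1],[-0.17,-0.12,-0.076,-18,-4.5,-27,1],[-0.22,-0.16,-0.076,-23,-6,-36,0.5],[-0.27,-0.19,-0.076,-29,-7.5,-45,0],[-0.319,-0.219,-0.076,-35,-9,-54,-0.3],[-0.33,-0.27,-0.07,-35,-9,-54,-0.3],[-0.345,-0.33,-0.065,-35,-9,-54,-0.3],[-0.36,-0.39,-0.06,-35,-9,-54,-0.3],[-0.375,-0.45,-0.055,-35,-9,-54,-0.3],[-0.39,-0.51,-0.05,-35,-9,-54,-0.3],[-0.4,-0.57,-0.045,-35,-9,-54,-0.3],[-0.42,-0.638,-0.045,-35,-9,-54,-0.3],[-0.42,-0.638,-0.045,-35,-9,-54,-0.3],[-0.42,-0.638,-0.045,-35,-9,-54,-0.3]],
])

```text
t: 1.98
tcp_pos: [399.7, -132.0, 449.0]
tool_rot: [0.115, -0.321, 0.899, 0.276]
force: [0.1, 0.2, -0.0]
width: 29.9
finger_force: 0.0
```

Run:
```python
from h import *
np.set_printoptions(precision=3,suppress=True)
s=r.read_state();print(s['t'],s['joint_positions'],s['width'],s['force']);c=cur();print(c)
print(rel(c,pose(-44,80)),rel(c,pose(-44,25)))
```

```text
1.975 [-0.612  0.006 -0.305  1.614  0.504 -1.389] 29.92242962017311 [ 0.056  0.238 -0.035]
(array([ 399.685, -132.018,  449.043]), array([[-0.768, -0.64 ,  0.029],
       [-0.513,  0.642,  0.57 ],
       [-0.383,  0.423, -0.821]]))
(array([-0.116, -0.18 ,  0.124]), array([-0.24, -0.05, -3.99])) (array([-0.116, -0.18 ,  0.179]), array([-0.24, -0.05, -3.99]))
```

>>> apply_moves([
  [[-0.03,-0.045,0.04,0,0,-4,-0.3],[-0.06,-0.09,0.08,0,0,-4,-0.3],[-0.09,-0.135,0.1,0,0,-4,-0.3],[-0.116,-0.18,0.124,0,0,-4,-0.3],[-0.116,-0.18,0.124,0,0,-4,-0.3],[-0.116,-0.18,0.154,0,0,-4,-0.3],[-0.116,-0.18,0.179,0,0,-4,-0.3],[-0.116,-0.18,0.179,0,0,-4,-0.3],[-0.116,-0.18,0.179,0,0,-4,-0.3]],
])

```text
t: 3.1
tcp_pos: [608.9, -83.1, 272.8]
tool_rot: [0.125, -0.354, 0.886, 0.271]
force: [-0.0, 0.7, 0.4]
width: 30.2
finger_force: 0.0
```

Run:
```python
from h import *
np.set_printoptions(precision=3,suppress=True)
s=r.read_state();print(s['t'],s['joint_positions'],s['width'],s['force']);c=cur()
print(rel(c,pose(-44,25)))
S=cv2.cvtColor(r.camera('scene'),cv2.COLOR_RGB2BGR);T=cv2.cvtColor(r.camera('top'),cv2.COLOR_RGB2BGR)
a=cv2.resize(S[125:245,245:345],None,fx=5,fy=5,interpolation=2);b=cv2.resize(T[145:265,150:220],None,fx=5,fy=5,interpolation=2)[:600]
cv2.imwrite('pics/c.png',np.hstack([a,b])[:600,:800])
```

```text
3.1 [-0.347  0.423 -0.165  1.183  0.577 -1.167] 30.17775631657072 [-0.023  0.695  0.378]
(array([ 0.003, -0.003,  0.   ]), array([-0.25, -0.11,  0.3 ]))
```

View pics/c.png

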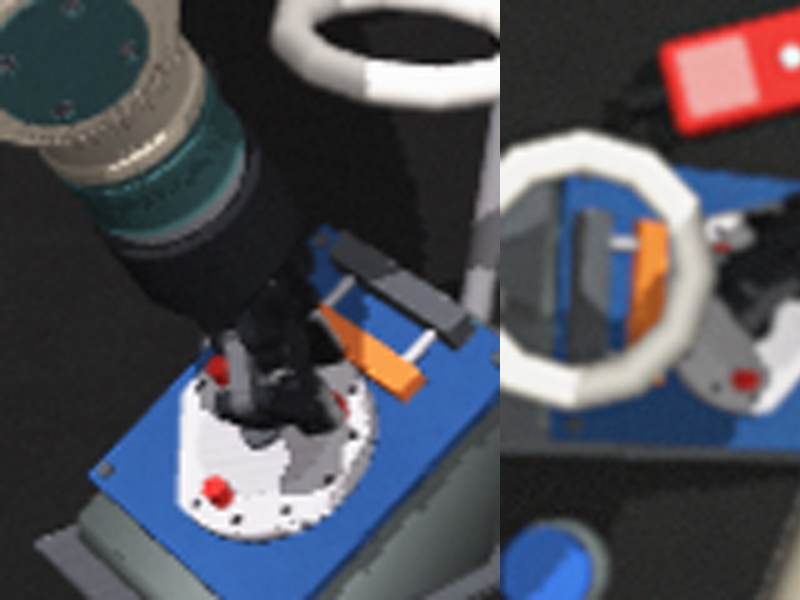

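The fingers hover over the opposite stud at about (340,400) in the crop, well clear of the lamp. Next I'll lower them astride the stud.

>>> apply_moves([
  [[0.002,-0.002,0.005,0,0,0,-0.3],[0.002,-0.002,0.01,0,0,0,-0.3],[0.002,-0.002,0.014,0,0,0,-0.3],[0.002,-0.002,0.018,0,0,0,-0.3],[0.002,-0.002,0.02,0,0,0,-0.3],[0.002,-0.002,0.02,0,0,0,-0.3]],
])

```text
t: 3.95
tcp_pos: [609.5, -74.2, 253.1]
tool_rot: [0.124, -0.354, 0.886, 0.272]
force: [-0.7, 0.1, 1.3]
width: 29.9
finger_force: 0.0
```

Run:
```python
from h import *
np.set_printoptions(precision=4,suppress=True)
s=r.read_state();print(s['t'],s['width'],s['force']);c=cur()
print(rel(c,pose(-44,5)))
for ph in range(-44,-185,-8): print(ph,*rel(c,pose(ph,5)))
```

```text
3.95 29.925674873566138 [-0.7414  0.1459  1.2986]
(array([ 0.0001, -0.    , -0.0009]), array([-0.19, -0.14,  0.23]))
-44 [ 0.0001 -0.     -0.0009] [-0.19 -0.14  0.23]
-52 [ 0.0005 -0.0056 -0.0009] [-0.2  -0.13  8.23]
-60 [ 0.0017 -0.011  -0.0009] [-0.21 -0.11 16.23]
-68 [ 0.0036 -0.0163 -0.0008] [-0.22 -0.1  24.23]
-76 [ 0.0062 -0.0212 -0.0008] [-0.23 -0.09 32.23]
-84 [ 0.0095 -0.0257 -0.0008] [-0.23 -0.07 40.23]
-92 [ 0.0134 -0.0297 -0.0008] [-0.24 -0.05 48.23]
-100 [ 0.0178 -0.0331 -0.0007] [-0.24 -0.04 56.23]
-108 [ 0.0227 -0.0359 -0.0007] [-0.25 -0.02 64.23]
-116 [ 0.0279 -0.0379 -0.0007] [-0.25 -0.   72.23]
-124 [ 0.0333 -0.0393 -0.0007] [-0.26  0.01 80.23]
-132 [ 0.0388 -0.0398 -0.0007] [-0.26  0.03 88.23]
-140 [ 0.0444 -0.0396 -0.0007] [-0.26  0.05 96.23]
-148 [ 0.0499 -0.0386 -0.0006] [ -0.26   0.07 104.23]
-156 [ 0.0552 -0.0369 -0.0006] [ -0.26   0.09 112.23]
-164 [ 0.0602 -0.0344 -0.0006] [ -0.26   0.11 120.23]
-172 [ 0.0648 -0.0313 -0.0006] [ -0.26   0.14 128.23]
-180 [ 0.069  -0.0275 -0.0006] [ -0.26   0.16 136.23]
```

>>> apply_moves([
  [[0.0005,-0.0056,0.001,0,0,8,-0.3],[0.0017,-0.011,0.001,0,0,16,-0.3],[0.0036,-0.0163,0.001,0,0,24,-0.3],[0.0062,-0.0212,0.001,0,0,32,-0.3],[0.0062,-0.0212,0.001,0,0,32,-0.3]],
])

```text
t: 4.58
tcp_pos: [618.9, -89.7, 242.0]
tool_rot: [0.043, -0.095, 0.949, 0.297]
force: [-4.4, 0.4, 4.3]
width: 29.6
finger_force: 3.8
```

```bash
cat > look.py <<'E'
import sys
from h import *
np.set_printoptions(precision=4,suppress=True)
s=r.read_state();print(s['t'],s['joint_positions'],s['width'],'F disc',D.T@s['force']);c=cur()
L=D.T@(c[0]-C);print('tool phi',np.degrees(np.arctan2(L[1],L[0])),np.hypot(L[0],L[1]),L[2]-173)
S=cv2.cvtColor(r.camera('scene'),cv2.COLOR_RGB2BGR);T=cv2.cvtColor(r.camera('top'),cv2.COLOR_RGB2BGR)
n=C+9*D[:,2]
for nm,I,x0,y0,x1,y1 in(('scene',S,270,180,330,240),('top',T,170,180,230,230)):
    m=cv2.inRange(cv2.cvtColor(I,cv2.COLOR_BGR2HSV),(0,140,70),(5,255,255));z=np.zeros_like(m);z[y0:y1,x0:x1]=m[y0:y1,x0:x1]
    k,_,st,cc=cv2.connectedComponentsWithStats(z)
    for i in range(1,k):
        if st[i,4]>3:
            q=D.T@(onplane(nm,cc[i],n,D[:,2])-C);print(nm,cc[i],st[i,4],'phi %.1f r %.1f'%(np.degrees(np.arctan2(q[1],q[0])),np.hypot(q[0],q[1])))
a=cv2.resize(S[125:245,245:345],None,fx=5,fy=5,interpolation=2);b=cv2.resize(T[145:265,150:220],None,fx=5,fy=5,interpolation=2)
cv2.imwrite(f'pics/{sys.argv[1]}.png',np.hstack([a,b])[:600,:800])
E
python3 look.py d
```

```text
4.575 [-0.3513  0.4737 -0.1608  1.1435  0.5769 -0.6118] 29.596171745645687 F disc [2.6466 4.3883 3.4245]
tool phi -75.10249609285187 39.27825527793237 3.61344989765027
scene [310.1154 211.3462] 26 phi -63.2 r 39.7
top [214.6667 208.8889] 9 phi 174.9 r 40.3
top [194.3077 218.    ] 13 phi 54.7 r 39.8
```

>>> apply_moves([
  [[0.0005,-0.0056,0,0,0,8,-0.3],[0.0017,-0.011,0,0,0,16,-0.3],[0.0036,-0.0163,0,0,0,24,-0.3],[0.0062,-0.0212,0,0,0,32,-0.3],[0.0095,-0.0257,0,0,0,40,-0.3],[0.0134,-0.0297,0,0,0,48,-0.3],[0.0178,-0.0331,0,0,0,56,-0.3],[0.0227,-0.0359,0,0,0,64,-0.3],[0.0279,-0.0379,0,0,0,72,-0.3],[0.0333,-0.0393,0,0,0,80,-0.3],[0.0333,-0.0393,0,0,0,80,-0.3]],
])

```text
t: 6.05
tcp_pos: [596.5, -126.4, 216.0]
tool_rot: [-0.155, 0.537, 0.789, 0.257]
force: [3.2, 4.5, 1.2]
width: 29.9
finger_force: 2.2
```

```bash
python3 look.py e
```

```text
6.05 [-0.4195  0.4906 -0.2011  1.1232  0.5643  0.7041] 29.89479044242427 F disc [ 4.4961 -2.9747 -1.6994]
tool phi -154.21782456708115 39.619126547236775 3.940989405184382
scene [310.     200.7826] 23 phi -19.6 r 40.9
top [212. 198.] 11 phi -139.4 r 39.7
top [203.8571 221.0714] 14 phi 100.2 r 39.7
```

>>> apply_moves([
  [[0.0002,-0.0028,0,0,0,4,-0.3],[0.0005,-0.0056,0,0,0,8,-0.3],[0.001,-0.0083,0,0,0,12,-0.3],[0.0017,-0.011,0,0,0,16,-0.3],[0.0026,-0.0137,0,0,0,20,-0.3],[0.0036,-0.0163,0,0,0,24,-0.3],[0.0048,-0.0188,0,0,0,28,-0.3],[0.0062,-0.0212,0,0,0,32,-0.3],[0.0062,-0.0212,0,0,0,32,-0.3]],
])

```text
t: 7.28
tcp_pos: [573.8, -128.6, 213.6]
tool_rot: [-0.219, 0.733, 0.611, 0.202]
force: [0.1, -0.6, 0.5]
width: 30.0
finger_force: 0.4
```

```bash
python3 look.py f
```

```text
7.275 [-0.4375  0.465  -0.2499  1.1117  0.5553  1.2415] 29.95147227786631 F disc [-0.2472 -0.0905  0.7359]
tool phi 172.4137856032876 40.10982811160538 3.862082533972597
scene [291.087  197.6087] 23 phi 65.9 r 40.0
scene [311.087  208.6087] 23 phi -52.4 r 40.4
top [195. 194.] 11 phi -53.2 r 40.0
top [214.6154 205.3846] 13 phi -171.3 r 40.0
top [196.6923 220.    ] 13 phi 67.6 r 40.5
```

View pics/f.png

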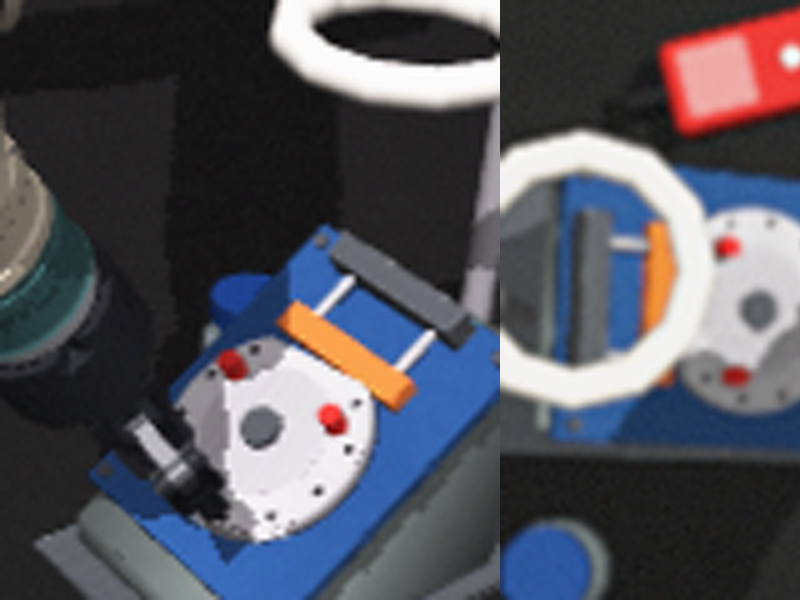

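The bar at (345,355) has dropped most of the way. The studs at 66.5°, -53° and -171° put the flat about 7° short, so I'll push on gently.

>>> apply_moves([
  [[0,-0.0014,0,0,0,2,-0.3],[0.0002,-0.0028,0,0,0,4,-0.3],[0.0003,-0.0042,0,0,0,6,-0.3],[0.0005,-0.0056,0,0,0,8,-0.3],[0.0005,-0.0056,0,0,0,8,-0.3],[0.0005,-0.0056,0,0,0,8,-0.3]],
])

```text
t: 8.12
tcp_pos: [568.5, -127.3, 214.2]
tool_rot: [-0.233, 0.774, 0.558, 0.186]
force: [2.9, -1.8, -0.5]
width: 30.0
finger_force: 2.4
```

```bash
python3 look.py g
```

```text
8.125 [-0.4393  0.4565 -0.2624  1.1089  0.5554  1.3801] 29.9841810638155 F disc [-1.6935 -2.986   0.5402]
tool phi 164.49154367747167 39.94656977383361 3.7546885403500596
scene [292.6842 196.6842] 19 phi 59.3 r 40.5
scene [310.6957 210.2609] 23 phi -58.8 r 40.3
top [196.6364 193.0909] 11 phi -61.4 r 39.8
top [214.8    207.1333] 15 phi -178.2 r 40.3
top [195. 219.] 11 phi 59.3 r 40.7
```

>>> apply_moves([
  [[0.0002,0.0028,0,0,0,-4,-0.3],[0.0005,0.0056,0,0,0,-8,-0.3],[0.0005,0.0056,0,0,0,-8,-0.3],[0.0005,0.0056,-0.01,0,0,-8,-0.3],[0.0005,0.0056,-0.03,0,0,-8,-0.3],[0.0005,0.0056,-0.06,0,0,-8,-0.3],[0.0005,0.0056,-0.1,0,0,-8,-0.3],[0.0005,0.0056,-0.13,0,0,-8,-0.3],[0.0005,0.0056,-0.13,0,0,-8,-0.3]],
])

```text
t: 9.35
tcp_pos: [570.4, -203.5, 322.4]
tool_rot: [-0.218, 0.734, 0.61, 0.203]
force: [0.2, 0.1, -0.1]
width: 29.8
finger_force: 0.0
```

```bash
python3 look.py i; python3 -c "
import cv2
S=cv2.imread('pics/i.png');cv2.imwrite('pics/i2.png',cv2.resize(S[220:570,150:490],None,fx=1.7,fy=1.7))"
```

```text
9.35 [-0.5482  0.4064 -0.0813  1.3997  0.525   1.1205] 29.774425469395723 F disc [ 0.0844 -0.1992 -0.15  ]
tool phi 172.40168750513928 39.12135795508013 135.99459097611458
scene [292.6 196.5] 20 phi 59.4 r 41.1
scene [310.7917 210.3333] 24 phi -59.1 r 40.6
scene [284.6364 220.8636] 22 phi 178.6 r 39.3
top [196.5 193.2] 10 phi -60.7 r 39.7
top [214.6364 207.6364] 11 phi 179.8 r 39.8
top [195.3636 218.9091] 11 phi 60.5 r 39.9
```

View pics/i2.png

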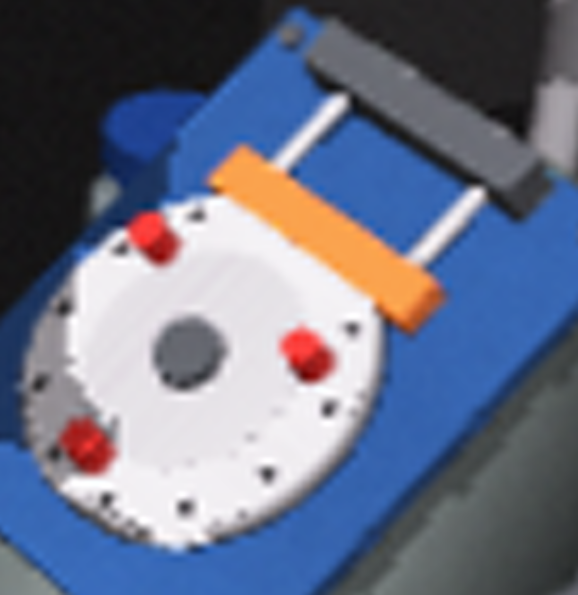

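The orange bar lies flush along the flat with no gap, and the studs are at 60°, -60° and 180°, so the flat is within about 1° of true. The tool is well clear. I'll check how far the bar travelled and hand the job in if it's about 10 mm.

Run:
```python
from h import *
def bar(I):
    m=cv2.inRange(cv2.cvtColor(I,cv2.COLOR_BGR2HSV),(9,150,120),(20,255,255))[165:265,245:365]
    M=cv2.moments(m,True);q=D.T@(onplane('scene',(245+M['m10']/M['m00'],165+M['m01']/M['m00']),C-4*D[:,2],D[:,2])-C);return q
a=bar(cv2.imread('pics/scene0.png'));b=bar(cv2.cvtColor(r.camera('scene'),cv2.COLOR_RGB2BGR));print(a,b)
if a[0]-b[0]>8.5: print(r.sign_off())
```

```text
[63.88691483 -1.89104034 -4.        ] [54.37376633 -2.4690105  -4.        ]
the job is handed in; nothing more can be done
None
```

The disc is turned so its flat faces the orange bar, and the bar looks flush along it in the last picture, having measured 9.5 mm of its 10 mm travel home; the tool is clear, nothing else was touched, and the job is handed in (the hand-in returned no verdict).

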